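# Press the flask into the sprung ring cradle and hold it down

## Task

Take the larger of the two round amber flasks out of its cork ring and bring it into the sprung ring cradle: its bulb goes in under the keeper plate and above the sprung ring, with its neck passing through the open front of the plate's slot. Then press the flask down, upright and with its bulb seated centrally in the ring, until the ring has sunk about 15 mm against its springs (not down to the stop), and finish while still holding it pressed there. Leave the smaller flask and the dropper bottle as they stand.

Things in the scene. Friction and masses are not known exactly. Their poses are not given: they have to be found in the camera images.
- flask: The larger flask, stiff amber glass, 0.10 to 0.20 kg, weighted at the bottom. Origin: lowest point of its bulb; z axis up along the neck. Bulb: sphere 60 mm diameter. Neck: straight cylinder 20 mm diameter from 57 mm to 152 mm above the origin, then a 24 mm wide rim bead up to the top at 158 mm. Starts standing upright in cork_ring_a, bulb bottom 16 mm above the worktop.
- flask_bulb (a point): Centre of the larger flask's bulb, on its axis 30 mm above its origin.
- small_flask: The smaller flask, the same shape in amber glass: bulb 44 mm diameter, neck 16 mm diameter, 105 mm tall. Origin: lowest point of its bulb. Stands in cork_ring_b. Leave it alone.
- cork_ring_a: Cork ring fixed to the worktop, 76 mm outside and 30 mm inside diameter, 20 mm tall, that carries the larger flask at the start. Origin: centre of its underside.
- cork_ring_b: The other cork ring, same size, which carries the smaller flask. The two rings may swap places.
- dropper_bottle: Small amber dropper bottle, 33 mm wide, 102 mm tall, loose on the worktop left of the cradle. Origin: centre of its underside. Leave it standing.
- cradle: Sprung ring cradle, fixed. Origin: on the ring's vertical axis at worktop level; z up, -x out of the slot's open front. Base 12 mm thick, x -55 to +80, y -62 to +62 mm. Two 8 mm guide rods at x 0, y +-50 mm, 77 mm high. A column at x 53 to 71 mm carries the level keeper plate (see slot_mouth).
- ring_seat (a point): Centre of the sprung ring's top face, moves with it; 62 mm above the worktop when up. Steel ring, 68 mm outside, 40 mm inside diameter, 8 mm thick; the bulb seats on its inner edge, bulb bottom 7.6 mm below and centre 22.4 mm above this point. With the ring up, a bulb whose bottom is 62 to 77 mm above the worktop passes between ring and plate.
- slot_mouth (a point): Middle of the keeper plate slot's open front, at plate-top level, 53 mm from the ring's axis along the cradle's -x. Plate: underside 137 mm, top 142 mm above the worktop, x -53 to +75, y -33 to +33 mm, only 3 mm screw heads above it. Slot 34 mm wide, ends at cradle x = +17 mm; neck passes, bulb does not: keep fingers above the plate.
- spring_ring (a joint): How far the sprung ring is pressed down, in m: 0 up, 0.024 at the stop. Spring: 3.5 N at 0 plus 350 N/m, so about 8.8 N at 15 mm (weights of ring, 0.6 N, and flask help).
There are look-alikes about, which are no part of the job. What is shaped like the cork_ring_a but yellow is not meant. What is shaped like the dropper_bottle but yellow is not meant.

How it is judged (in metres and radians):
On the way, in this order (a step that is already met when the one before it is completed fails the run):
1. the larger flask is lifted out of its cork ring (z of flask in the frame of cork_ring_a above 0.035 m), for 0.1 s.
2. its bulb is under the keeper plate above the ring, neck in the slot (horizontal distance between flask_bulb and ring_seat below 0.012 m and z of flask_bulb in the frame of cradle below 0.115 m and angle between flask's own z axis and vertical below 0.25 rad), for 0.1 s.
At the end, for the whole second after the job is handed in: Robot still holding the larger flask down: ring pressed 10 to 20 mm and still; bulb seated in it (axis within 4 mm), flask upright within 0.12 rad, fingers over 2 N on it, flask over 4 N on the cradle; smaller flask stands in its cork ring; dropper bottle stands within 30 mm of its place (value of joint spring_ring between 0.01 and 0.02 m and velocity of joint spring_ring between -0.01 and 0.01 m/s and horizontal distance between flask_bulb and ring_seat below 0.004 m and distance between flask_bulb and ring_seat below 0.026 m and angle between flask's own z axis and vertical below 0.12 rad and linear speed of flask below 0.02 m/s and contact force between the fingers and flask above 2 N and contact force between flask and cradle above 4 N and angle between small_flask's own z axis and vertical below 0.2 rad and horizontal distance between small_flask and cork_ring_b below 0.015 m and distance of dropper_bottle from where it was at the start of the episode below 0.03 m and angle between dropper_bottle's own z axis and vertical below 0.3 rad); the arm keeps its last pose, push and grip.
It fails at once if the smaller flask is lifted, knocked over or pushed out of its ring (distance of small_flask from where it was at the start of the episode above 0.02 m or angle between small_flask's own z axis and vertical above 0.5 rad).
It fails at once if the dropper bottle is moved away or knocked over (distance of dropper_bottle from where it was at the start of the episode above 0.03 m or angle between dropper_bottle's own z axis and vertical above 0.5 rad).
It also fails if it takes over 42 s, if anything falls off the work surface, if the arm or the gripper's body presses on something with over 40 N, if the wrist force passes 120 N, or if a joint passes its speed limit or range.

## Robot

A 7-joint arm with a two-finger parallel gripper is mounted at the origin on a cart in front of the work surface, level with it; the furniture and walls round the work are solid. World frame = base frame: x ahead of the robot, y to its left, z up, the work surface at z = 0. Lengths are in mm, angles in rad, forces in N, time in s.
With the tool pointing down it reaches from about 425 to 925 mm from the base axis. Payload 6.8 kg.
Tool frame: the origin (TCP) lies on the centre line of the jaws, within the pads' length; the fingertips stand 14 mm ahead of it and the grasp point (between the pads) lies 5 mm behind it; z points along the fingers, y is the line along which they close (so a half turn about z gives the same grasp; the last joint's range is limited). The gripper opens to 85 mm and grips with 20 to 120 N. Pads are 22 mm wide; open, the fingers measure 114 mm over their backs; the gripper's body (76 mm by 85 mm) begins 54 mm behind the grasp point. The pads swing forward as they close: fully open they stand 13 mm farther back than shut.
Start: joints at [1.091, 0.477, 0.022, 1.555, -0.011, 1.109, -0.083], TCP at [245.232, -628.894, 245.308] pointing down, gripper open.
Joint ranges: [-2.96, 2.96], [-0.34, 2.1], [-1.41, 1.46], [0.24, 2.44], [-1.37, 4.51], [0.17, 1.92], [-2.96, 2.96]. Speed limits (rad/s): [2.39, 2.39, 3.14, 3.14, 3.14, 3.14, 3.14].

## Interface

Orientations are given as [roll, pitch, yaw] about the fixed x, y, z axes, in that order (R = Rz(yaw) Ry(pitch) Rx(roll)).
In Python, from plant import monitor, cams, ticket gives the robot as it stands.
- The arm moves only by the tool send_rows, never from a script. Its argument "plan" is a list of rows, each a list of 5 numbers: the shift along the tool's x, y, z in m, then the turn about the tool's z in rad, then the closure, from 0 (fully open) to 1 (shut). In form: [[tx, ty, tz, yaw, gripper], ...]. A call has 1 to 5 rows; each row is the pose to reach, as a shift and turn from the pose commanded when the call began, along the tool's axes at that moment; what a row does not reach only later rows make up. A row lasts 1/10 s, in which the tool goes at most 50 mm and 8.59 degrees, less where a joint would pass 70% of its speed; a pose out of reach is approached as far as the arm can. A call with a gripper value outside its range is refused whole. The fingers move at their own pace and stop on an object; the grip force is fixed at half the most. Time passes only in rows, so rows that repeat a pose let the fingers close. It gives the time, the measured TCP pose, the force, the opening and the grip force at its end, in the units of the state.
- monitor.get_state(): the state, without advancing time (a new reading comes with each control period).
- cams.get_image(name): name is "scene" or "top"; returns the picture (400x640x3 uint8, red, green, blue); there is no depth.
- cams.get_calibration(name): a dict with "mtx" (3x3 intrinsics, pixels), "k1" (the pictures are not rectified: a ray, as slopes to the right and down, at radius r is drawn at 1 + k1 r^2 times it, then the intrinsics apply), "camera_from_world" (4x4, takes a point from world to camera coordinates). Camera axes: x right, y down, z forward; pixel columns grow to the right and rows downward; lengths in mm; the calibration is good to about 2 mm. A picture is of the moment at which its call begins. get_calibration takes no time and is no camera call.
- ticket.close_job(): hands the job in; it is judged then, once.
The state is a dict: "time_s": time; "joint_pos": joint angles; "qd": joint speeds; "effort": joint torques, N m; "tool_pos": TCP position; "eef_rot": TCP orientation; "force": force on the tool from outside, world axes, zero at the start; "ft_torque": the same for the moment, N m; "width": finger opening in mm; "grasp_force": force on a finger pad.
Only numpy, scipy, OpenCV 4.12 (cv2) and the standard library are available. Lean on these libraries where they do the work, as an engineer would, in place of code of your own. Each camera call takes 0.05 s, during which the arm holds its last target. There are 200 camera calls.

## Working session

There is one attempt and no reset: what is moved stays moved. The work goes in short steps, Python scripts to look and compute and a tool call to move; the robot and the scene stay as the last step left them, time stands still between calls to the robot, and variables do not carry over. Pictures are saved under pics/ and viewed, at most 10 in all, crops included, and the job is handed in when it is done.

Besides the shell and the picture viewer there is one more tool, called after "Emit:" as name([rows], argument=value, ...), one row to a line, values as JSON. send_rows: Moves the arm, as the interface text tells. Its arguments: {"type":"object","properties":{"plan":{"type":"array"}},"required":["plan"]}

```bash
mkdir -p pics && cat > h.py <<'E'
import numpy as np, cv2
from plant import monitor, cams, ticket
def snap(n,f):
    im=cams.get_image(n); cv2.imwrite('pics/'+f,cv2.cvtColor(im,cv2.COLOR_RGB2BGR)); return im
def ray(n,u,v):
    c=cams.get_calibration(n);K=np.array(c['mtx']);T=np.array(c['camera_from_world'])
    d=np.array([(u-K[0,2])/K[0,0],(v-K[1,2])/K[1,1]]);s=d.copy()
    for _ in range(30): s=d/(1+c['k1']*(s@s))
    R=T[:3,:3]; o=-R.T@T[:3,3]; r=R.T@np.array([s[0],s[1],1]); return o,r
def atz(n,u,v,z):
    o,r=ray(n,u,v); return o+r*(z-o[2])/r[2]
def proj(n,p):
    c=cams.get_calibration(n);K=np.array(c['mtx']);T=np.array(c['camera_from_world'])
    q=T[:3,:3]@np.array(p,float)+T[:3,3]; s=q[:2]/q[2]; s=s*(1+c['k1']*(s@s))
    return np.array([K[0,0]*s[0]+K[0,2],K[1,1]*s[1]+K[1,2]])
def tri(a,b):
    (o1,r1),(o2,r2)=ray(*a),ray(*b)
    t=np.linalg.lstsq(np.c_[r1,-r2],o2-o1,rcond=None)[0]
    return (o1+r1*t[0]+o2+r2*t[1])/2, np.linalg.norm(o1+r1*t[0]-o2-r2*t[1])
E
python3 - <<'E'
from h import *
np.set_printoptions(precision=2,suppress=True)
for n in('scene','top'):
    snap(n,n+'0.png'); c=cams.get_calibration(n);T=np.array(c['camera_from_world']); print(n,c['mtx'],c['k1'],-T[:3,:3].T@T[:3,3],T[2,:3])
print(monitor.get_state())
E
```

```text
scene [[412.64   0.   314.9 ]
 [  0.   412.64 199.84]
 [  0.     0.     1.  ]] -0.055103829240490745 [-264.27  979.91  967.24] [ 0.5  -0.65 -0.57]
top [[390.91   0.   322.37]
 [  0.   390.91 203.8 ]
 [  0.     0.     1.  ]] -0.09633112700394764 [ 306.42  -12.3  1646.02] [ 0.14  0.   -0.99]
{'time_s': 0.1, 'joint_pos': array([ 1.09,  0.48,  0.02,  1.56, -0.01,  1.11, -0.08]), 'qd': array([-0., -0.,  0., -0., -0.,  0., -0.]), 'effort': array([  0.  , -59.78,   1.61, -28.2 ,   0.01,   0.01,  -0.  ]), 'tool_pos': array([ 245.01, -628.41,  244.42]), 'eef_rot': array([-3.14,  0.  ,  0.37]), 'force': array([-0.8 , -0.04, -0.04]), 'ft_torque': array([0.03, 0.01, 0.01]), 'grasp_force': 0.0, 'width': 85.1846244030683}
```

View pics/scene0.png

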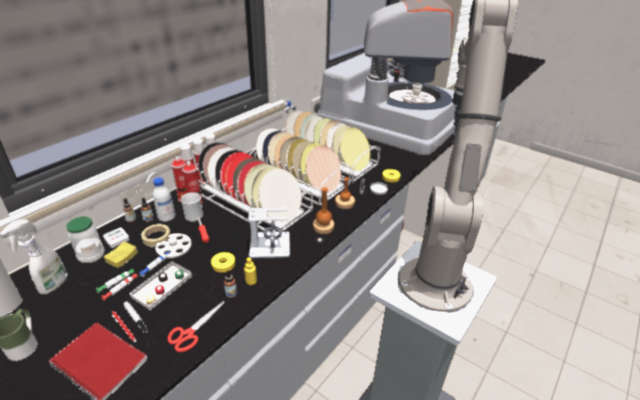

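View pics/top0.png

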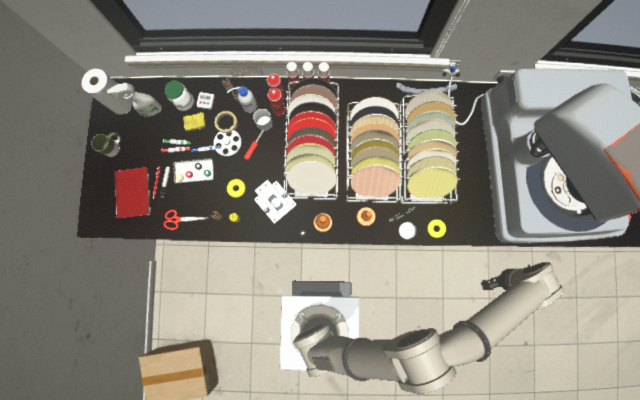

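The top view shows the cradle near (274,201), the large flask near (322,222) and the small flask near (366,216). In the scene view they are at (270,235), (324,212) and (346,194). I'll enlarge both.

```bash
python3 - <<'E'
import cv2,numpy as np
a=cv2.imread('pics/top0.png')[170:245,245:385]
b=cv2.imread('pics/scene0.png')[170:265,235:365]
cv2.imwrite('pics/t1.png',cv2.resize(a,None,fx=5.7,fy=5.7,interpolation=cv2.INTER_CUBIC))
cv2.imwrite('pics/s1.png',cv2.resize(b,None,fx=6,fy=6,interpolation=cv2.INTER_CUBIC))
E
```

```text
(no output)
```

View pics/t1.png

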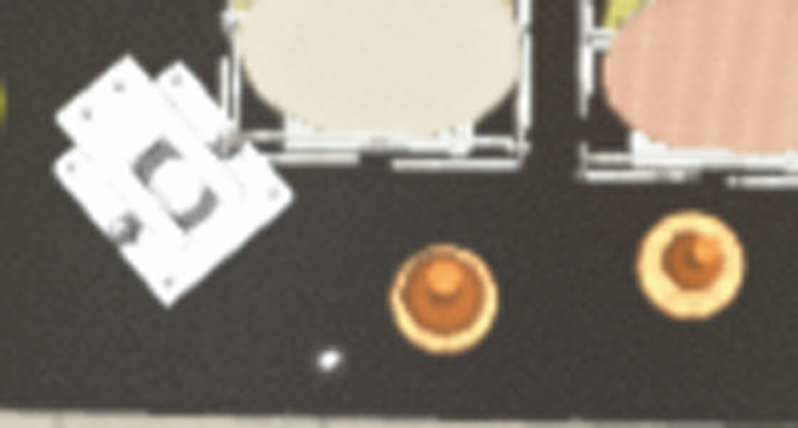

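View pics/s1.png

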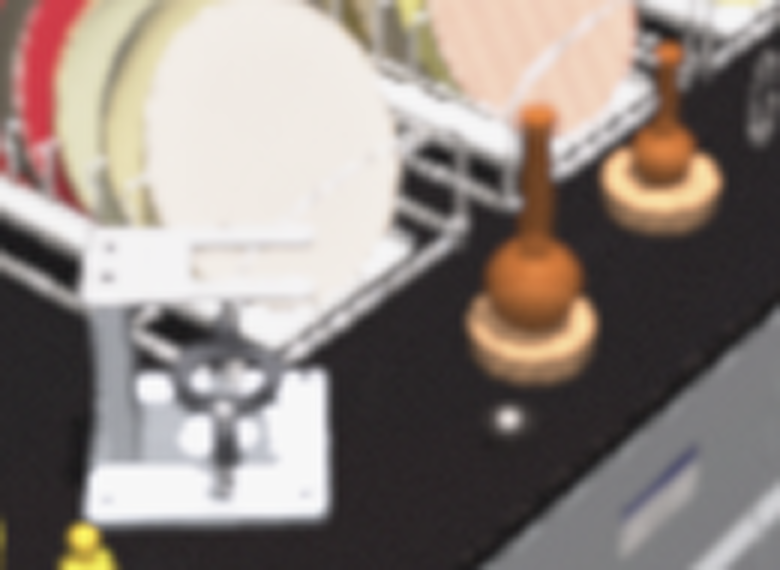

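The top crop shows the base corners at (294,195), (168,307) and (53,168), and the plate's rear corners at (128,55) and (55,117). The cork ring is centred at (444,298) and the flask rim at (443,272). In the scene crop the base corners are (328,370), (328,518) and (86,522), the bulb is at (534,283) and the rim top at (538,112). The slot opens toward the lower right in the top view.

```bash
python3 - <<'E'
from h import *
from scipy.optimize import least_squares
np.set_printoptions(precision=2,suppress=True)
T=lambda x,y:np.array([245+(x+.5)/5.7-.5,170+(y+.5)/5.7-.5])
S=lambda x,y:np.array([235+(x+.5)/6-.5,170+(y+.5)/6-.5])
obs=[('top',T(294,195),(-55,-62,12)),('top',T(168,307),(-55,62,6)),('top',T(53,168),(80,62,12)),
('top',T(128,55),(75,-33,142)),('top',T(55,117),(75,33,142)),
('scene',S(328,370),(-55,-62,12)),('scene',S(328,516),(-55,62,6)),('scene',S(86,520),(80,62,6)),('scene',S(84,300),(75,33,137))]
def w(p,q):
    c,s=np.cos(p[2]),np.sin(p[2]); return [p[0]+c*q[0]-s*q[1],p[1]+s*q[0]+c*q[1],q[2]]
f=lambda p:np.concatenate([proj(n,w(p,q))-o for n,o,q in obs])
r=least_squares(f,[490,100,.69]);print(r.x);print(r.fun.reshape(-1,2))
print('slot mouth',w(r.x,(-53,0,142)))
# flask: rim, bulb, cork
ob=[('top',T(444,298),12),('top',T(443,272),172),('top',T(444,291),50),('scene',S(534,283),46),('scene',S(538,113),174),('scene',S(533,338),10)]
for n,o,z in ob: print(n,z,atz(n,*o,z))
g=lambda p:np.concatenate([proj(n,[p[0],p[1],z])-o for n,o,z in ob])
r=least_squares(g,[460,0]);print('flask',r.x,r.fun)
ob=[('top',T(691,266),12),('top',T(706,250),118),('scene',S(664,155),38),('scene',S(669,52),119)]
g=lambda p:np.concatenate([proj(n,[p[0],p[1],z])-o for n,o,z in ob])
r=least_squares(g,[460,0]);print('small',r.x,r.fun)
E
```

```text
[530.11 189.49   0.72]
[[-0.1   0.48]
 [-0.56 -0.23]
 [-0.53 -0.3 ]
 [ 0.07  0.13]
 [-0.19 -0.09]
 [-0.1  -0.53]
 [-0.09 -0.7 ]
 [ 0.69 -0.48]
 [ 0.14  0.56]]
slot mouth [np.float64(490.2123558762884), np.float64(154.5984636192233), 142]
top 12 [457.31  -6.38  12.  ]
top 172 [459.87  -5.94 172.  ]
top 50 [458.85  -6.42  50.  ]
scene 46 [456.69  -4.55  46.  ]
scene 174 [454.83  -0.61 174.  ]
scene 10 [450.94   2.5   10.  ]
flask [457.29  -4.72] [-0.4  -0.   -0.34  0.67 -0.42  0.37 -0.1  -0.08  0.15 -0.73 -0.18 -1.59]
small [ 484.29 -185.81] [-0.55  0.06 -0.31  0.01  0.08 -0.69  0.39 -0.64]
```

Emit:
send_rows([
  [0.03,-0.035,0,0,0],
  [0.06,-0.07,0,0,0],
  [0.09,-0.105,0,0,0],
  [0.12,-0.14,0,0,0],
  [0.15,-0.175,0,0,0],
])

```text
time_s: 0.6
tool_pos: [321.6, -409.3, 245.0]
eef_rot: [-3.141, 0.0, 0.372]
force: [1.1, -0.2, 1.0]
width: 85.2
grasp_force: 0.0
```

Emit:
send_rows([
  [0.03,-0.035,0,0,0],
  [0.06,-0.07,0,0,0],
  [0.09,-0.105,0,0,0],
  [0.12,-0.14,0,0,0],
  [0.15,-0.175,0,0,0],
])

```text
time_s: 1.1
tool_pos: [397.6, -192.0, 245.3]
eef_rot: [3.141, 0.0, 0.372]
force: [1.9, 0.8, 0.4]
width: 85.8
grasp_force: 0.0
```

Emit:
send_rows([
  [0.03,-0.037,0,0,0],
  [0.06,-0.075,0,0,0],
  [0.09,-0.112,0,0,0],
  [0.123,-0.153,0,0,0],
  [0.123,-0.153,0,0,0],
])

```text
time_s: 1.6
tool_pos: [457.9, 0.2, 245.7]
eef_rot: [-3.14, -0.003, 0.381]
force: [0.3, 0.7, 0.9]
width: 85.6
grasp_force: 0.0
```

```bash
python3 - <<'E'
from h import *
np.set_printoptions(precision=2,suppress=True)
for n in('scene','top'): snap(n,n+'1.png')
s=monitor.get_state();print(s['time_s'],s['tool_pos'],s['joint_pos'])
a=cv2.imread('pics/scene1.png')[130:250,270:400];b=cv2.imread('pics/top1.png')[160:240,262:382]
p=cv2.resize(a,(390,360),interpolation=2);q=cv2.resize(b,(405,270),interpolation=2)
c=np.zeros((360,800,3),np.uint8);c[:,:390]=p;c[:270,395:]=q;cv2.imwrite('pics/c1.png',c)
E
```

```text
1.7 [456.55  -5.31 245.06] [ 0.27  0.14 -0.43  2.03  0.07  0.98 -1.39]
```

View pics/c1.png

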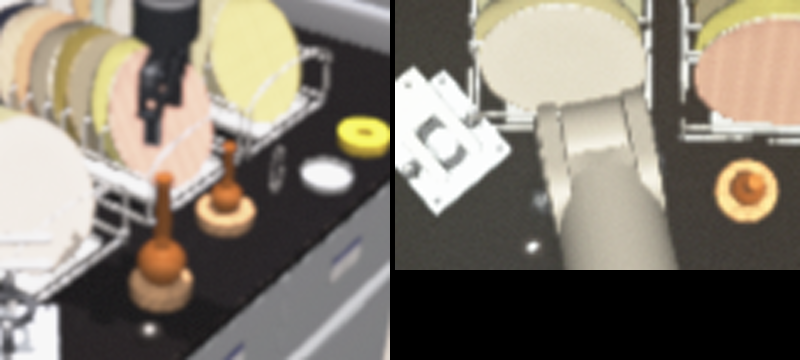

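The fingers straddle the flask rim (left crop, rim at (163,178), near fingertip at (150,140)). I'll descend now.

Emit:
send_rows([
  [0,0,0.02,0,0],
  [0,0,0.04,0,0],
  [0,0,0.06,0,0],
  [0,0,0.08,0,0],
  [0,0,0.09,0,0],
])

```text
time_s: 2.2
tool_pos: [455.1, -8.6, 153.6]
eef_rot: [-3.141, 0.003, 0.369]
force: [-0.5, 0.6, 0.4]
width: 85.3
grasp_force: 0.0
```

Emit:
send_rows([
  [0,0,0.01,0,0],
  [0,0,0.017,0,0],
  [0,0,0.017,0,0],
  [0,0,0.017,0,0],
])

```text
time_s: 2.6
tool_pos: [456.9, -6.6, 138.7]
eef_rot: [3.141, -0.0, 0.372]
force: [-0.3, 0.3, -0.1]
width: 85.4
grasp_force: 0.0
```

Emit:
send_rows([
  [0,0,0,0,0.4],
  [0,0,0,0,0.6],
  [0,0,0,0,0.7],
  [0,0,0,0,1],
  [0,0,0,0,1],
])

```text
time_s: 3.1
tool_pos: [456.5, -6.0, 138.5]
eef_rot: [-3.141, -0.0, 0.372]
force: [-1.9, 2.3, 3.1]
width: 19.0
grasp_force: 58.3
```

Emit:
send_rows([
  [0,0,0,0,1],
  [0,0,0,0,1],
  [0,0,0,0,1],
  [0,0,0,0,1],
])

```text
time_s: 3.5
tool_pos: [456.6, -6.1, 138.4]
eef_rot: [-3.141, -0.0, 0.372]
force: [-2.2, 4.4, 4.1]
width: 19.0
grasp_force: 58.6
```

```bash
python3 - <<'E'
from h import *
np.set_printoptions(precision=2,suppress=True)
for n in('scene','top'): snap(n,n+'2.png')
s=monitor.get_state();print(s['time_s'],s['tool_pos'],s['eef_rot'],s['force'],s['ft_torque'],s['width'],s['grasp_force'])
a=cv2.imread('pics/scene2.png')[150:250,270:370];b=cv2.imread('pics/top2.png')[160:240,262:362]
c=np.zeros((400,800,3),np.uint8);c[:,:400]=cv2.resize(a,(400,400),interpolation=2);c[:320,400:]=cv2.resize(b,(400,320),interpolation=2);cv2.imwrite('pics/c2.png',c)
E
```

```text
3.6 [456.62  -6.13 138.41] [-3.14 -0.    0.37] [-2.59  5.41  4.38] [ 1.44  0.68 -0.05] 19.315591451953278 58.69638293981552
```

View pics/c2.png

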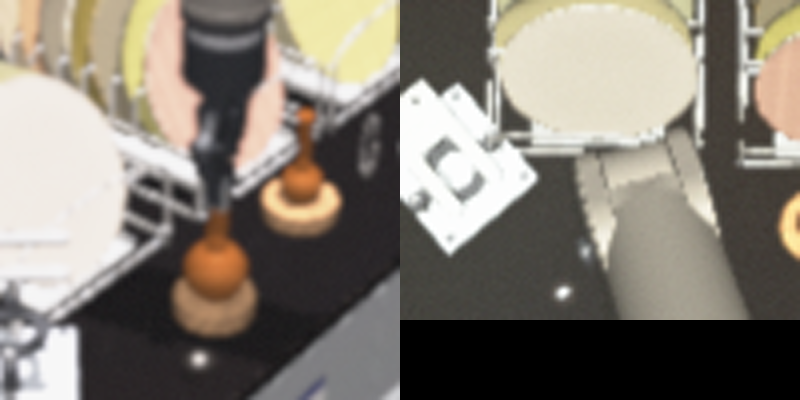

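The flask is held by the neck, with the bulb at (215,268) in the left half of the crop. I'll lift it now.

Emit:
send_rows([
  [0,0,-0.01,0,1],
  [0,0,-0.025,0,1],
  [0,0,-0.04,0,1],
  [0,0,-0.055,0,1],
  [0,0,-0.055,0,1],
])

```text
time_s: 4.1
tool_pos: [458.0, -7.6, 195.3]
eef_rot: [3.139, -0.003, 0.371]
force: [-0.3, 0.4, -1.3]
width: 19.4
grasp_force: 58.6
```

Emit:
send_rows([
  [0,0,0,0,1],
  [0,0,0,0,1],
  [0,0,0,0,1],
])

```text
time_s: 4.4
tool_pos: [456.1, -6.8, 192.5]
eef_rot: [-3.141, 0.001, 0.372]
force: [-0.4, -0.9, -2.2]
width: 19.1
grasp_force: 58.6
```

Emit:
send_rows([
  [0.007,-0.029,0,0,1],
  [0.014,-0.058,0,0,1],
  [0.021,-0.087,0,0,1],
  [0.028,-0.115,0,0,1],
  [0.028,-0.115,0,0,1],
])

```text
time_s: 4.9
tool_pos: [440.1, 114.9, 193.2]
eef_rot: [-3.14, -0.001, 0.378]
force: [0.5, -0.4, -1.4]
width: 19.0
grasp_force: 58.8
```

Emit:
send_rows([
  [0,0,0,0,1],
  [0,0,0,0,1],
])

```text
time_s: 5.1
tool_pos: [440.8, 109.7, 192.9]
eef_rot: [3.141, 0.001, 0.371]
force: [0.8, -0.1, -1.2]
width: 18.9
grasp_force: 58.8
```

```bash
python3 - <<'E'
from h import *
np.set_printoptions(precision=2,suppress=True)
for n in('scene','top'): snap(n,n+'3.png')
s=monitor.get_state();print(s['time_s'],s['tool_pos'],s['eef_rot'],s['force'],s['ft_torque'],s['width'],s['joint_pos'])
x,y,z=s['tool_pos']
print('pred bulb',proj('scene',[x,y,z-93]),'neck low',proj('scene',[x,y,z-60]))
a=cv2.imread('pics/scene3.png')[170:270,230:330];b=cv2.imread('pics/top3.png')[160:235,245:325]
c=np.zeros((500,800,3),np.uint8);c[:,:500]=cv2.resize(a,(500,500),interpolation=2);c[:281,500:]=cv2.resize(b,(300,281),interpolation=2);cv2.imwrite('pics/c3.png',c)
E
```

```text
5.2 [440.98 109.57 193.03] [3.14 0.   0.37] [ 0.1  -0.44 -0.74] [-0.02 -0.04 -0.04] 19.193586992942457 [ 0.07  0.22 -0.5   2.09  0.14  0.87 -1.72]
pred bulb [307.45 221.46] neck low [307.48 213.74]
```

View pics/c3.png

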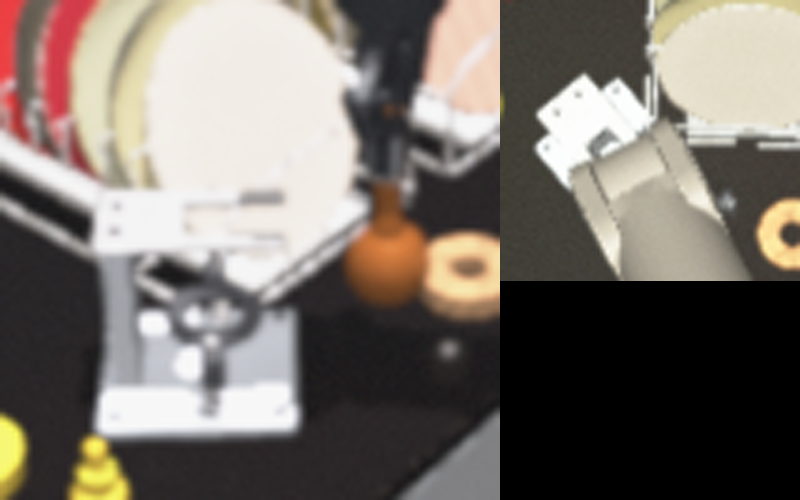

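The bulb is at about (306.8,222.4) against a predicted (307.5,221.5), so it is upright and within 2–3 mm. The slot opens straight ahead, so I'll go in.

Emit:
send_rows([
  [0.015,-0.0056,0,0,1],
  [0.03,-0.0113,0,0,1],
  [0.045,-0.0169,0,0,1],
  [0.06,-0.0226,0,0,1],
  [0.06,-0.0226,0,0,1],
])

```text
time_s: 5.7
tool_pos: [490.7, 155.4, 193.5]
eef_rot: [-3.14, -0.002, 0.372]
force: [0.3, -0.0, -1.0]
width: 19.2
grasp_force: 58.7
```

Emit:
send_rows([
  [0.011,-0.004,0,0,1],
  [0.022,-0.008,0,0,1],
  [0.033,-0.012,0,0,1],
  [0.044,-0.016,0,0,1],
  [0.052,-0.0195,0,0,1],
])

```text
time_s: 6.2
tool_pos: [530.9, 191.5, 193.3]
eef_rot: [-3.141, -0.0, 0.372]
force: [0.6, -0.1, -1.1]
width: 19.0
grasp_force: 58.8
```

```bash
python3 - <<'E'
from h import *
np.set_printoptions(precision=2,suppress=True)
for n in('scene','top'): snap(n,n+'4.png')
s=monitor.get_state();print(s['time_s'],s['tool_pos'],s['eef_rot'],s['force'],s['ft_torque'],s['width'])
x,y,z=s['tool_pos']
print('pred bulb',proj('scene',[x,y,z-93]))
a=cv2.imread('pics/scene4.png')[180:265,240:320]
cv2.imwrite('pics/c4.png',cv2.resize(a,(560,595),interpolation=2))
E
```

```text
6.3 [530.74 191.94 193.31] [-3.14 -0.    0.37] [-0.94 -0.36 -0.88] [-0.01  0.04 -0.01] 19.124938420865924
pred bulb [271.79 222.62]
```

View pics/c4.png

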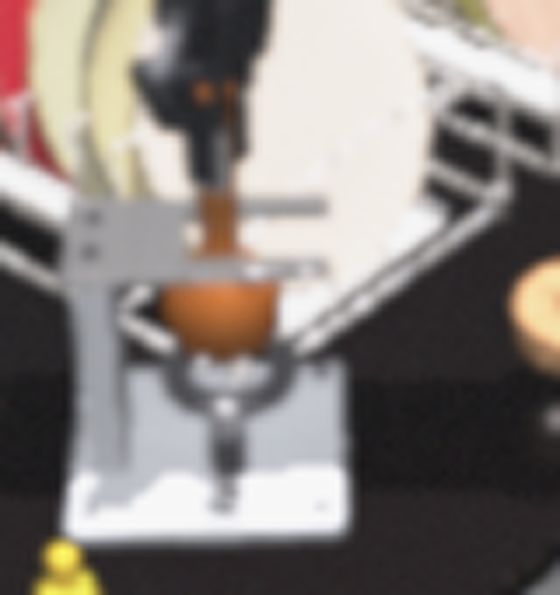

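The bulb is in the slot under the plate and above the ring. Its centre is at about crop (220,308), with the ring at about (229,372), so it may be a few mm too deep. I'll check the numbers.

```bash
python3 - <<'E'
from h import *
np.set_printoptions(precision=2,suppress=True)
s=monitor.get_state();x,y,z=s['tool_pos'];print(s['tool_pos'])
Z=lambda p:((p-[240,180])+.5)*7-.5
for nm,p in dict(bulb=[x,y,z-93],neck=[x,y,z-35],ring=[530.1,189.5,58],ringtop=[530.1,189.5,62]).items(): print(nm,Z(proj('scene',p)))
for k in ((34,0),(-34,0)):  # ring outline along image-right
    u=np.array([-.79,-.61])*k[0]; print('ring edge',Z(proj('scene',[530.1+u[0],189.5+u[1],58])))
im=cv2.imread('pics/scene4.png').astype(int)
hsv=cv2.cvtColor(im.astype(np.uint8),cv2.COLOR_BGR2HSV)
m=((hsv[...,0]<20)&(hsv[...,1]>120)&(hsv[...,2]>60))
for r in range(206,232):
    c=[i for i in range(255,290) if m[r,i]]
    if c: print(r,c[0],c[-1],Z(np.array([np.mean(c),r])))
for r in (230,231,232,233,234,235): print(r,im[r,258:288].sum(1)//3)
im0=cv2.imread('pics/scene0.png').astype(int)
print('empty')
for r in (230,231,232,233,234,235): print(r,im0[r,258:288].sum(1)//3)
E
```

```text
[530.74 191.94 193.31]
bulb [225.51 301.37]
neck [219.84 205.02]
ring [233.81 366.92]
ringtop [233.44 360.65]
ring edge [302.16 368.17]
ring edge [165.52 365.66]
208 270 270 [213. 199.]
209 269 272 [216.5 206. ]
210 269 272 [216.5 213. ]
211 270 272 [220. 220.]
212 270 272 [220. 227.]
213 270 272 [220. 234.]
214 270 272 [220. 241.]
215 269 272 [216.5 248. ]
221 264 278 [220. 290.]
222 263 278 [216.5 297. ]
223 263 278 [216.5 304. ]
224 263 278 [216.5 311. ]
225 263 278 [216.5 318. ]
226 264 278 [220. 325.]
227 265 277 [220. 332.]
228 266 277 [223.5 339. ]
229 267 276 [223.5 346. ]
230 271 272 [223.5 353. ]
230 [ 63  47  50  69  96 119 114  87  72  83 107 105  81  71  74  85  98  91
  70  65  72  78  80  94 129 130 102  75  60  58]
231 [ 73  64  64  65  70  81  84  80  80 112 162 158 115  99 105 129 155 143
 114  99  89  81  78  84  94  99  85  76  89 100]
232 [109 115 116 115 108  95  83  81  94 135 174 175 155 152 155 175 195 185
 170 157 124  89  79  88 114 139 133 113 120 139]
233 [144 163 169 164 144 111  86  82 100 142 174 184 183 182 179 192 200 188
 181 165 127  89  80  95 136
[... 343 characters left out ...]
109 142 160 138
  97  94 115 129 129 131 141 133 105  76  64  62]
231 [ 90  93  95  94  96 100 116 128 133 149 182 167 115 108 137 173 194 178
 154 150 141 132 132 132 138 143 130 111 120 137]
232 [163 190 195 192 173 138 121 131 153 203 228 213 164 156 164 189 211 220
 232 233 202 149 133 146 191 224 216 181 192 220]
233 [224 242 244 243 230 174 124 126 163 225 241 231 198 181 180 194 213 232
 242 240 207 145 127 155 221 243 240 222 228 241]
234 [237 246 247 247 243 205 127 107 139 200 229 223 197 184 186 196 207 229
 236 217 158 115 115 171 237 246 246 245 245 246]
235 [233 246 247 247 245 219 131  90 102 134 166 169 160 160 165 169 180 196
 187 146 104  87 116 198 243 247 247 247 247 247]
```

The common camera bias cancels, leaving the flask about 3 mm too deep along the slot. I'll back off by that much and lower it to first contact.

Emit:
send_rows([
  [-0.0025,0.0018,0,0,1],
  [-0.0025,0.0018,0.005,0,1],
  [-0.0025,0.0018,0.01,0,1],
  [-0.0025,0.0018,0.014,0,1],
  [-0.0025,0.0018,0.014,0,1],
])

```text
time_s: 6.8
tool_pos: [528.2, 187.9, 178.9]
eef_rot: [3.141, 0.0, 0.372]
force: [-0.1, -0.6, 0.8]
width: 19.3
grasp_force: 59.0
```

Emit:
send_rows([
  [0,0,0.001,0,1],
  [0,0,0.002,0,1],
  [0,0,0.003,0,1],
  [0,0,0.004,0,1],
  [0,0,0.004,0,1],
])

```text
time_s: 7.3
tool_pos: [528.5, 188.1, 175.4]
eef_rot: [3.142, -0.001, 0.372]
force: [0.3, -1.0, 2.7]
width: 18.8
grasp_force: 59.1
```

```bash
python3 - <<'E'
from h import *
np.set_printoptions(precision=2,suppress=True)
s=monitor.get_state();print(s['time_s'],s['tool_pos'],s['eef_rot'],s['force'],s['ft_torque'])
E
```

```text
7.3 [528.5  188.14 175.43] [ 3.14 -0.    0.37] [ 0.29 -0.95  2.7 ] [-0.14 -0.13  0.03]
```

Emit:
send_rows([
  [0,0,0.002,0,1],
  [0,0,0.004,0,1],
  [0,0,0.006,0,1],
  [0,0,0.007,0,1],
  [0,0,0.007,0,1],
])

```text
time_s: 7.8
tool_pos: [528.5, 188.1, 168.4]
eef_rot: [-3.142, -0.0, 0.372]
force: [0.9, 0.6, 5.2]
width: 19.3
grasp_force: 59.3
```

Emit:
send_rows([
  [0,0,0.001,0,1],
  [0,0,0.002,0,1],
  [0,0,0.003,0,1],
  [0,0,0.004,0,1],
  [0,0,0.004,0,1],
])

```text
time_s: 8.3
tool_pos: [528.6, 188.2, 164.6]
eef_rot: [3.142, -0.001, 0.372]
force: [0.9, 0.1, 7.4]
width: 19.0
grasp_force: 59.4
```

```bash
python3 - <<'E'
from h import *
np.set_printoptions(precision=2,suppress=True)
for n in('scene','top'): snap(n,n+'5.png')
s=monitor.get_state();print(s['time_s'],s['tool_pos'],s['eef_rot'],s['force'],s['ft_torque'],s['width'])
a=cv2.imread('pics/scene5.png')[180:265,240:320]
cv2.imwrite('pics/c5.png',cv2.resize(a,(560,595),interpolation=2))
E
```

```text
8.4 [528.66 188.23 164.66] [ 3.14 -0.    0.37] [-0.08 -0.93  7.38] [-0.14  0.04 -0.02] 19.351167889136946
```

View pics/c5.png

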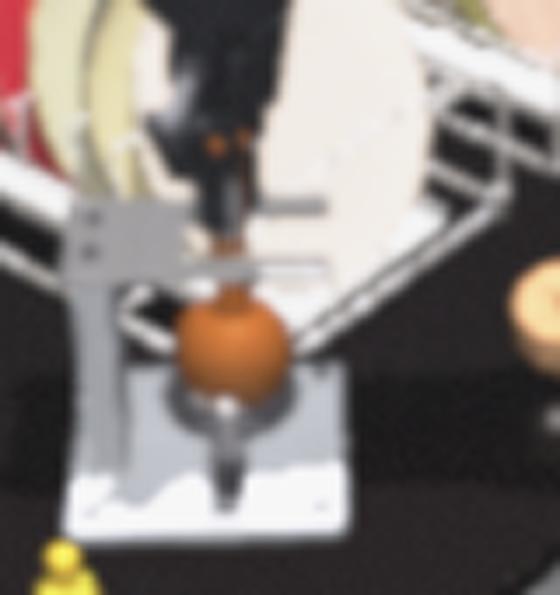

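The bulb is seated at about crop (234,350), with the ring pushed down around it at about (230,400). I'll check centring and sink in numbers.

```bash
python3 - <<'E'
from h import *
np.set_printoptions(precision=2,suppress=True)
s=monitor.get_state();x,y,z=s['tool_pos']
im=cv2.imread('pics/scene5.png'); g=im.astype(int).sum(2)//3
hsv=cv2.cvtColor(im,cv2.COLOR_BGR2HSV)
m=((hsv[...,0]<20)&(hsv[...,1]>110)&(hsv[...,2]>60))
for r in range(220,240):
    c=[i for i in range(258,290) if m[r,i]]
    if c: print(r,c[0],c[-1],np.mean(c))
for r in range(232,244): print(r,g[r,258:290])
for d in (0,10,12,14,16,18):
    print(d,'ring top',proj('scene',[530.1,189.5,62-d]),'bot front',proj('scene',[530.1-.61*34,189.5+.79*34,54-d]),'bulb',proj('scene',[530.1,189.5,84.4-d]))
E
```

```text
221 272 274 273.0
222 271 275 273.0
223 269 276 272.5
224 265 278 271.5
225 265 278 271.5
226 265 279 272.0
227 265 280 272.5
228 266 280 273.0
229 266 280 273.0
230 265 280 272.5
231 265 280 272.5
232 266 280 273.0
233 266 279 272.5
234 267 279 273.0
235 269 278 273.5
236 274 277 275.5
232 [109 115 117 120 126 125 108  88  80  84  91  96 101 104 107 108 108 104
 101  97  92  85  83 104 137 152 136 112 116 135 117  76]
233 [144 164 168 170 169 153 120  89  76  77  83  90  94  98 100 101  99  98
  94  90  83  78  79 107 155 179 166 140 144 161 140  86]
234 [158 184 190 190 183 155 113  85  75  74  77  84  88  92  94  96  95  92
  89  82  77  71  75  98 147 181 185 175 177 178 146  87]
235 [159 187 193 193 178 143 102  81  78  85  87  85  84  88  91  90  88  86
  84  78  72  71  75  95 140 178 193 194 195 187 149  87]
236 [158 186 195 192 175 136  95  80  87 107 114 104 105 126 130 109  88  80
  78  76  74  74  77  96 142 181 198 199 199 189 150  87]
237 [155 183 195 195 182 147 101  81  88 108 125 126 141 187 197 157 108  83
  76  76  77  77  80 104 153 187 199 200 199 191 150  88]
23
[... 556 characters left out ...]
99 200 200 198 194 182 170 156 138 120 123 132 128 119 127
 151 169 179 188 195 197 196 196 196 195 195 190 162 111]
243 [165 190 197 198 197 198 198 198 197 193 186 166 136 125 133 134 140 160
 181 192 194 196 197 197 195 195 195 195 195 191 166 115]
0 ring top [272.92 231.09] bot front [272.09 239.2 ] bulb [272.63 226.02]
10 ring top [273.05 233.33] bot front [272.23 241.44] bulb [272.76 228.3 ]
12 ring top [273.08 233.77] bot front [272.25 241.88] bulb [272.78 228.75]
14 ring top [273.1  234.22] bot front [272.28 242.33] bulb [272.81 229.2 ]
16 ring top [273.13 234.66] bot front [272.31 242.77] bulb [272.84 229.65]
18 ring top [273.15 235.1 ] bot front [272.34 243.22] bulb [272.86 230.1 ]
```

The bulb is about 1.4 mm off centre toward the open front. I'll nudge it 1 mm inward and check the sink.

Emit:
send_rows([
  [0.001,-0.0004,0,0,1],
  [0.001,-0.0004,0,0,1],
  [0.001,-0.0004,0,0,1],
  [0.001,-0.0004,0,0,1],
])

```text
time_s: 8.8
tool_pos: [529.5, 189.2, 164.7]
eef_rot: [-3.141, -0.001, 0.372]
force: [0.3, 0.7, 7.4]
width: 18.9
grasp_force: 59.3
```

```bash
python3 - <<'E'
from h import *
np.set_printoptions(precision=2,suppress=True)
snap('scene','scene6.png')
fs=[]
for i in range(3): snap('top','tmp.png'); s=monitor.get_state(); fs.append(np.r_[s['force'],s['ft_torque'],s['tool_pos'],s['grasp_force']])
print(s['time_s'],np.array(fs))
def bot(f):
    g=cv2.imread(f).astype(float).mean(2);o=[]
    for c in (265,266,267,278,279,280):
        col=g[:,c]
        for r in range(233,246):
            if col[r]<135<=col[r+1]: e=r+(135-col[r])/(col[r+1]-col[r])
        o.append(e if 'e' in dir() else 0)
    return np.array(o)
a,b,c=[bot(f'pics/scene{i}.png') for i in(4,5,6)]
print(a,b,c,'sink mm',np.median(b-a)/.224,np.median(c-a)/.224)
g=cv2.imread('pics/scene6.png').astype(float).mean(2)
for r in(235,236,237,238): print(g[r,261:266],g[r,279:284])
E
```

```text
9.0 [[  0.65   0.37   6.72  -0.03  -0.06   0.01 529.53 189.2  164.71  59.32]
 [  0.91   0.55   5.95   0.    -0.07   0.01 529.55 189.19 164.71  59.32]
 [  0.34   0.48   6.12  -0.01  -0.06   0.06 529.55 189.21 164.73  59.32]]
[237.25 237.99 238.35 237.67 237.21 236.4 ] [240.02 240.73 241.29 240.85 240.31 239.44] [239.7  240.44 240.93 240.69 240.22 239.41] sink mm 13.356719021326084 12.472838703431092
[194.33 179.67 143.33  98.33  78.33] [ 74.67  77.67  97.   140.   178.67]
[195.   183.   145.67  99.33  80.  ] [ 76.67  79.33  98.67 141.67 180.33]
[196.33 188.33 153.33 104.    82.33] [ 78.    82.67 109.33 157.33 188.  ]
[197.33 192.   163.67 119.33  86.  ] [ 78.33  93.33 133.67 174.67 194.67]
```

All three estimates give a sink of about 13 mm, and the side loads fell after the nudge. I'll press 2 mm more and let it settle.

Emit:
send_rows([
  [0,0,0.001,0,1],
  [0,0,0.002,0,1],
  [0,0,0.002,0,1],
  [0,0,0.002,0,1],
  [0,0,0.002,0,1],
])

```text
time_s: 9.5
tool_pos: [529.6, 189.3, 162.8]
eef_rot: [-3.141, -0.002, 0.372]
force: [-0.1, -0.2, 7.2]
width: 18.7
grasp_force: 59.3
```

```bash
python3 - <<'E'
from h import *
np.set_printoptions(precision=2,suppress=True)
for i in range(4): snap('scene','tmp.png'); s=monitor.get_state(); print(s['time_s'],s['force'],s['ft_torque'],s['tool_pos'],s['grasp_force'],abs(s['qd']).max())
if 5<s['force'][2]<9 and s['grasp_force']>40: print(ticket.close_job())
E
```

```text
9.55 [0.43 0.11 6.91] [-0.07 -0.08  0.01] [529.6  189.26 162.82] 59.334057569503784 0.001241224718187254
9.6 [ 0.59 -0.31  7.42] [-0.04  0.02 -0.03] [529.63 189.26 162.83] 59.33467894792557 0.0009368915217187303
9.65 [ 1.09 -0.12  6.61] [-0.06 -0.05  0.04] [529.63 189.25 162.84] 59.334644079208374 0.0032435581081915123
9.7 [0.51 0.83 6.59] [-0.06 -0.    0.03] [529.62 189.29 162.84] 59.334403574466705 0.0018350681204962085
the job is handed in; nothing more can be done
None
```

I handed the job in at 9.7 s, with the larger flask held upright and centred in the sprung ring, pressed down about 15 mm by my estimate. The arm never went near the smaller flask or the dropper bottle, and the judge's result was not shown.

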